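# Emboss a cigar-tin lid in the hand press

### The job

Put the loose tin lid into the hand press, rim down over the raised plug so that it sits level, and let go of it. Then pull the press's handle bar all the way down to its stop, so that the platen bears on the lid, and let the lever return fully up, leaving the lid on the plug. Do not disturb the other things on the bench.

Things in the scene. Friction and masses are not known exactly. Their poses are not given: they have to be found in the camera images.
- press: Hand press fixed to the bench: dark steel base plate 250 x 170 x 20 mm (x -115 to +135 mm). Origin at bench level; x points from handle side to hinge side, z up. On it: a raised plug at x -10 mm; hinge cheeks at x 78 to 122, y +-70 to 82 mm, 95 mm high; two stop posts (22 mm diameter, 66 mm high) at x -85, y +-62 mm. The lever rests upright, leaving the plug open from above.
- plug_top (a point): Centre of the plug's top face, 42 mm above the bench, axes as the press. Plug 98 mm (press x) x 48 mm (press y), rising 22 mm from the base plate; its topmost 4 mm are 92 x 42 mm. A seated lid hangs by its top on the plug, its length along press x, its rim 2 mm clear of the base plate, its top face 46 mm above the bench, its origin 20 mm below this point.
- hinge (a point): Middle of the lever's hinge axis, at press x +100 mm, 75 mm above the bench; the axis runs along press y.
- bar (a point): Middle of the lever's round wooden handle bar, moving with the lever: 20 mm diameter, along press y, 114 mm clear between two steel side arms, 205 mm from the hinge axis. At rest 203 mm above the hinge and 30 mm to its press +x side; at the stop level with the hinge, 205 mm to its press -x side. Between the arms it is free all round: the platen reaches only 160 mm from the hinge.
- press_lever (a joint): Lever angle, rad: 0 at rest (upright, leaning 0.15 rad back, away from the handle side), 1.72 at its lower stop (level). A spring always drives it back to 0: the bar must be held with about 5 N at the start and 11 N at the stop (lid in place); it is damped and returns within about 1 s.
- platen: Sprung steel pressing plate under the lever, 100 x 56 x 10 mm, centred 110 mm from the hinge; origin at the centre of its pressing face. With the lever at its stop it bears on a seated lid with about 5 N, giving way up to 8 mm.
- lid: Plain metal tin lid, a shallow rectangular cap 112 mm (its x) x 62 mm (its y) x 24 mm high, closed smooth top (4 mm) and walls 3 mm thick, hollow below (cavity 106 x 56 x 20 mm); about 90 g. Starts rim down on the bench. Origin at the centre of its rim plane, z out through the closed top.
- tin: Bystander: open metal tin without a lid, mouth up, 104 x 58 x 30 mm. Origin at the centre of its underside, x along its length.
- gauge: Bystander: wooden gauge block 130 x 70 x 22 mm with two round recesses. Origin at the centre of its underside, x along its length.
- knife: Bystander: hand knife about 205 mm long, 14 mm thick, wooden handle towards -x. Origin about where the blade meets the handle, on the bench.
- jar: Bystander: white jar with brass cap, 70 mm diameter, 85 mm high. Origin at the centre of its underside.
- weight: Bystander: brass weight with a knob, 60 mm diameter, 75 mm high. Origin at the centre of its underside.
Things that resemble listed ones, but are neither listed nor needed, are in the scene too. Leave any green, purple or turquoise look-alike of the lid alone.

How it is judged (in metres and radians):
On the way, in this order (a step that is already met when the one before it is completed fails the run):
1. the lid sits level over the plug, rim down, and is let go (horizontal distance between lid and plug_top below 0.01 m and z of lid in the frame of plug_top between -0.024 and -0.016 m and angle between lid's own z axis and vertical below 0.08 rad and angle between the x axis of lid and the x axis of press, either way round below 0.2 rad and contact force between lid and the fingers below 0.2 N and linear speed of lid below 0.03 m/s), for 0.2 s.
2. the lever is at its lower stop with the platen bearing on the seated lid (horizontal distance between lid and plug_top below 0.01 m and z of lid in the frame of plug_top between -0.024 and -0.016 m and angle between lid's own z axis and vertical below 0.08 rad and angle between the x axis of lid and the x axis of press, either way round below 0.2 rad and value of joint press_lever above 1.63 rad and contact force between platen and lid above 1.5 N), for 0.1 s.
At the end, for the whole second after the job is handed in: The lid is at rest on the plug, rim down: its centre within 10 mm of the plug's centre seen from above, its height within 4 mm of fully seated, tilted less than 0.08 rad, its length within 0.2 rad of the press's x axis; the lever is back up within 0.08 rad of rest and still (horizontal distance between lid and plug_top below 0.01 m and z of lid in the frame of plug_top between -0.024 and -0.016 m and angle between lid's own z axis and vertical below 0.08 rad and angle between the x axis of lid and the x axis of press, either way round below 0.2 rad and value of joint press_lever below 0.08 rad and velocity of joint press_lever below 0.1 rad/s and linear speed of lid below 0.02 m/s); the robot touches nothing.
It fails at once if one of the bystanders is moved more than 30 mm (distance of any of tin, gauge, knife, jar, weight from where it was at the start of the episode above 0.03 m).
It also fails if it takes over 72 s, if anything falls off the work surface, if the arm or the gripper's body presses on something with over 40 N, if the wrist force passes 120 N, or if a joint passes its speed limit or range.

### The arm

A 6-joint arm with a two-finger parallel gripper is mounted at the origin on the work surface. World frame = base frame: x ahead of the robot, y to its left, z up, the work surface at z = 0. Lengths are in mm, angles in rad, forces in N, time in s.
With the tool pointing down it reaches from about 400 to 925 mm from the base axis. Payload 12.5 kg.
Tool frame: the origin (TCP) lies midway between the tips of the shut fingers; the grasp point (between the pads) lies 19 mm behind it; z points along the fingers, y is the direction in which the jaws open and shut (so a half turn about z gives the same grasp; the last joint's range is limited). The gripper opens to 95 mm and grips with 3 to 60 N. Pads are 20 mm wide; open, the fingers measure 119 mm over their backs; the gripper's body (75 mm by 180 mm) begins 59 mm behind the grasp point.
Start: joints at [1.033, 0.491, 1.559, -0, 1.092, -0.106], TCP at [261.553, 567.659, 214.661] pointing down, gripper open.
Joint ranges: [-3.1, 3.1], [-0.84, 2.19], [0.05, 2.79], [-1.13, 4.28], [0.06, 2.93], [-2.69, 2.69]. Speed limits (rad/s): [2.22, 2.22, 2.79, 3.14, 3.14, 3.14].

### API

Orientations are given as [roll, pitch, yaw] about the fixed x, y, z axes, in that order (R = Rz(yaw) Ry(pitch) Rx(roll)).
In Python, from cell import env gives the robot as it stands.
- The arm moves only by the tool servo_tool, never from a script. Its argument "plan" is a list of rows, each a list of 7 numbers: the shift along the tool's x, y, z in m, then the turn, a rotation vector about the tool's x, y, z in degrees, then the opening in per cent of the stroke, from 0 (shut) to 100 (fully open). In form: [[dx, dy, dz, wx, wy, wz, jaw], ...]. A call has 1 to 8 rows; each row shifts and turns the pose as measured when the row begins, along the tool's axes as they then stand; what a row does not reach is not made up. A row lasts 1/12 s, in which the tool goes at most 41.7 mm and 7.16 degrees, less where a joint would pass 70% of its speed; a pose out of reach is approached as far as the arm can. A call is refused whole if a number of a shift passes 0.0417 or a number of a turn 7.16, either way. A call with a gripper value outside its range is refused whole. The fingers move at their own pace and stop on an object; the grip force is fixed at half the most. Time passes only in rows, so rows that do not move let the fingers close. It gives the time, the measured TCP pose, the force and the opening at its end, in the units of the state.
- env.state(): the state, without advancing time (a new reading comes with each control period).
- env.read_camera(name): name is "scene" or "top" or "wrist"; returns a dict with "img" (400x640x3 uint8, blue, green, red), "intrinsics" (3x3 intrinsics, pixels), "k1" (the pictures are not rectified: a ray, as slopes to the right and down, at radius r is drawn at 1 + k1 r^2 times it, then the intrinsics apply), "R" (3x3) and "t" (3): a world point X has camera coordinates R X + t. Camera axes: x right, y down, z forward; pixel columns grow to the right and rows downward; lengths in mm; the calibration is good to about 2 mm. A picture is of the moment at which its call begins. There is no depth.
- env.job_done(): hands the job in, once; it reports no verdict.
The state is a dict: "t": time; "joints": joint angles; "qvel": joint speeds; "tau": joint torques, N m; "eef_pos": TCP position; "tcp_rot": TCP orientation; "ft_force": force on the tool from outside, world axes, zero at the start; "moment": the same for the moment, N m; "opening": opening from 0.0 (shut) to 1.0 (fully open).
Only numpy, scipy, OpenCV 4.12 (cv2) and the standard library are available. Lean on these libraries where they do the work, as an engineer would, in place of code of your own. Each camera call takes 0.05 s, during which the arm holds its last target. There are 200 camera calls.

## Working session

There is one attempt and no reset: what is moved stays moved. The work goes in short steps, Python scripts to look and compute and a tool call to move; the robot and the scene stay as the last step left them, time stands still between calls to the robot, and variables do not carry over. Pictures are saved under pics/ and viewed, about 8 in all and at most 12, crops included, and the job is handed in when it is done.

Besides the shell and the picture viewer there is one more tool, called after "Call:" by a JSON object that holds its "fn" and its "kwargs". servo_tool: Moves the arm, as the interface text tells. Its arguments: {"type":"object","properties":{"plan":{"type":"array","items":{"type":"array","items":{"type":"number"}}}},"required":["plan"]}

```bash
mkdir -p pics; ls
cat > h.py <<'E'
import numpy as np, cv2
from cell import env
from scipy.spatial.transform import Rotation as Rn
def cam(name,save=None):
    c=env.read_camera(name)
    if save: cv2.imwrite('pics/'+save,c['img'])
    return c
def ray(c,uv):
    K=np.array(c['intrinsics']);k=float(c['k1'])
    d=np.array([(uv[0]-K[0,2])/K[0,0],(uv[1]-K[1,2])/K[1,1]])
    p=d.copy()
    for _ in range(30): p=d/(1+k*(p@p))
    R=np.array(c['R']);t=np.array(c['t']).ravel()
    return -R.T@t, R.T@np.array([p[0],p[1],1])
def onz(c,uv,z):
    o,d=ray(c,uv); return o+d*(z-o[2])/d[2]
def proj(c,X):
    x=np.array(c['R'])@np.array(X,float)+np.array(c['t']).ravel()
    p=x[:2]/x[2]; p=p*(1+float(c['k1'])*(p@p)); K=np.array(c['intrinsics'])
    return np.array([K[0,0]*p[0]+K[0,2],K[1,1]*p[1]+K[1,2]])
def delta(pos,rot):
    """shift in tool axes (mm) and rotvec deg to reach target"""
    s=env.state();R0=Rn.from_euler('xyz',np.array(s['tcp_rot']).ravel()) if np.size(s['tcp_rot'])==3 else Rn.from_matrix(s['tcp_rot'])
    d=R0.inv().apply(np.array(pos)-s['eef_pos'])
    w=(R0.inv()*Rn.from_euler('xyz',rot)).as_rotvec(degrees=True)
    return d.round(1),w.round(1)
E
python3 - <<'E'
from h import *
a=cam('scene','scene.png');b=cam('top','top.png');print(env.state())
for c in(a,b):print(np.array(c['intrinsics']),c['k1'],-np.array(c['R']).T@np.array(c['t']).ravel(), np.array(c['R']))
E
```

```text
pics
{'t': 0.1, 'joints': array([ 1.03336378e+00,  4.91488014e-01,  1.55937875e+00, -1.73363093e-05,
        1.09171944e+00, -1.05581468e-01]), 'qvel': array([ 0.00030778, -0.0024371 , -0.00105797, -0.00071031, -0.0019464 ,
        0.00127109]), 'tau': array([ 2.28122532e-03, -6.13625407e+01, -2.58603787e+01,  6.94088638e-02,
        4.70372604e-02,  2.51998750e-05]), 'eef_pos': array([261.45696239, 567.44648941, 214.13055027]), 'tcp_rot': array([-3.14060302e+00, -8.94140672e-05,  2.70974953e+00]), 'ft_force': array([-0.31522243, -0.45384301, -0.67805191]), 'moment': array([ 0.01180293,  0.00975607, -0.01491062]), 'opening': 0.9999861707462815}
[[466.71422374   0.         318.84227007]
 [  0.         466.71422374 203.33323399]
 [  0.           0.           1.        ]] -0.05128141595313713 [1414.7120265  -517.5600898  1175.44910814] [[ 0.49766953  0.86730269  0.01053938]
 [ 0.62363428 -0.34935149 -0.69930953]
 [-0.60283109  0.35459777 -0.71474128]]
[[374.06767592   0.         318.91794137]
 [  0.         374.06767592 202.24959448]
 [  0.           0.           1.        ]] -0.07936591572477952 [ 393.15381773  -20.92577724 1307.18092707] [[-0.02629938 -0.99946597 -0.01939365]
 [-0.98619261  0.02911341 -0.16302315]
 [ 0.16350071  0.01483846 -0.98643162]]
```

View pics/top.png

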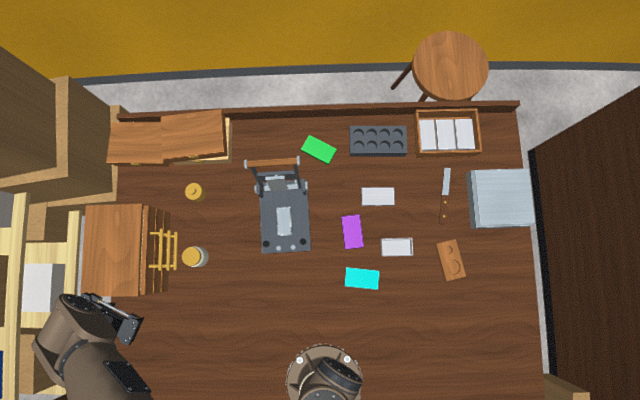

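View pics/scene.png

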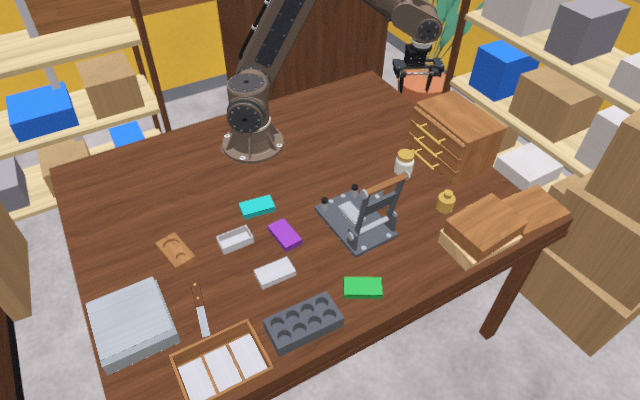

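The top view shows the closed grey lid at about (378,196), the open tin at (397,247), and the press at about (285,215). Its stop posts are at row 243, towards the robot, and the bar is at (272,162). The purple, green and turquoise look-alikes lie close by.

Run:
```python
from h import *
for n,z0 in(('top',24),('scene',24)):
    c=cam(n);im=c['img'];h=cv2.cvtColor(im,cv2.COLOR_BGR2HSV)
    m=((h[...,1]<45)&(h[...,2]>125)).astype(np.uint8)
    cs,_=cv2.findContours(m,cv2.RETR_EXTERNAL,cv2.CHAIN_APPROX_NONE)
    for k in cs:
        if cv2.contourArea(k)<150: continue
        r=cv2.minAreaRect(k)
        if r[0][1]<100: continue
        P=np.array([onz(c,p,z0)[:2] for p in k[:,0]],np.float32)
        print(n,np.round(r[0]),'world rect',np.round(cv2.minAreaRect(P),1) if 0 else cv2.minAreaRect(P))
c=cam('top')
cr=c['img'][140:265,230:420];cv2.imwrite('pics/crop1.png',cv2.resize(cr,None,fx=4,fy=4,interpolation=cv2.INTER_CUBIC))
```

```text
top [ 40. 396.] world rect ((-52.195091247558594, 993.47802734375), (20.990449905395508, 168.91893005371094), 3.4454152584075928)
top [ 36. 287.] world rect ((327.22564697265625, 1022.3154296875), (171.38140869140625, 119.8943862915039), 0.22892028093338013)
top [396. 246.] world rect ((445.09765625, -262.76348876953125), (106.88471221923828, 57.848690032958984), 88.19585418701172)
top [ 80. 255.] world rect ((440.27166748046875, 855.2650756835938), (280.84674072265625, 13.870223999023438), 0.19601766765117645)
top [284. 221.] world rect ((545.2332153320312, 121.84270477294922), (101.71809387207031, 51.483341217041016), 2.3527770042419434)
top [378. 196.] world rect ((621.9937133789062, -206.67210388183594), (115.57038879394531, 63.74281692504883), 88.32196044921875)
top [447. 134.] world rect ((842.480224609375, -468.7569885253906), (115.85559844970703, 196.58470153808594), 0.48362135887145996)
top [521. 200.] world rect ((675.6614379882812, -756.7491455078125), (596.0390014648438, 1218.164794921875), 63.58572006225586)
scene [196. 380.] world rect ((835.1248779296875, -528.72943115
[... 1722 characters left out ...]
37.33236694335938, 196.10667419433594), 86.30121612548828)
scene [531. 169.] world rect ((638.3695068359375, 851.7439575195312), (251.85189819335938, 269.7685546875), 89.31246948242188)
scene [ 99. 137.] world rect ((-310.60552978515625, -537.611328125), (122.48181915283203, 133.983154296875), 77.56783294677734)
scene [145. 124.] world rect ((-313.13214111328125, -341.52801513671875), (65.13900756835938, 99.77767181396484), 88.41035461425781)
scene [599. 134.] world rect ((659.45947265625, 1288.625), (118.70460510253906, 529.3700561523438), 19.135412216186523)
scene [198. 107.] world rect ((-326.9268798828125, -101.42463684082031), (224.51492309570312, 327.1926574707031), 1.2187385559082031)
```

View pics/crop1.png

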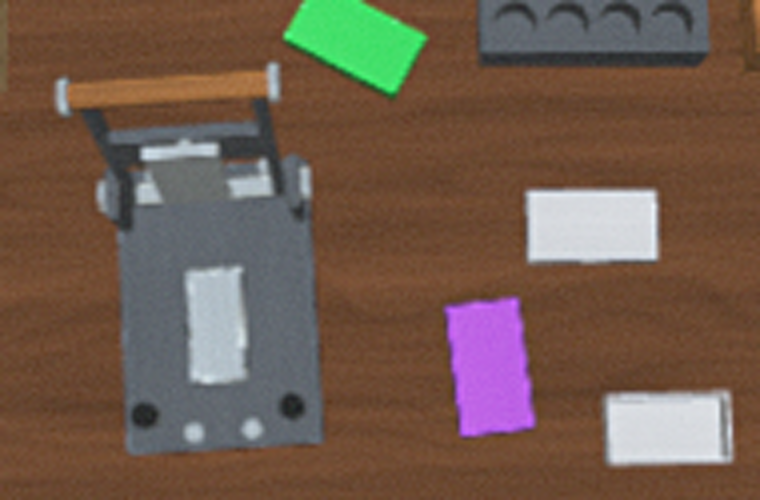

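Run:
```python
from h import *
c=cam('top');im=c['img'];h=cv2.cvtColor(im,cv2.COLOR_BGR2HSV)
m=((h[...,1]<45)&(h[...,2]>125)).astype(np.uint8)[:,:];
cs,_=cv2.findContours(m,cv2.RETR_EXTERNAL,cv2.CHAIN_APPROX_NONE)
for k in cs:
    q=cv2.minAreaRect(k)
    if abs(q[0][0]-284)<6 and abs(q[0][1]-221)<6:
        print('plug',cv2.minAreaRect(np.array([onz(c,p,42)[:2] for p in k[:,0]],np.float32)))
a=onz(c,(266.25,243.75),66);b=onz(c,(302.75,241.25),66)
y=(a-b)[:2];L=np.linalg.norm(y);y/=L;x=np.array([y[1],-y[0]]);print('posts',a,b,L,'x dir deg',np.degrees(np.arctan2(x[1],x[0])),'origin',(a+b)[:2]/2+85*x,'plug',(a+b)[:2]/2+75*x)
# bar ends (wood)
a=onz(c,(230+68/4,140+95/4),278);b=onz(c,(230+270/4,140+85/4),278)
print('bar',a,b,(a+b)/2,np.linalg.norm(a-b))
```

```text
plug ((542.9850463867188, 119.83528137207031), (100.52123260498047, 50.761146545410156), 2.352762222290039)
posts [464.41660883 176.26166435  66.        ] [469.55238374  54.73748959  66.        ] 121.63264871926827 x dir deg 2.4199566166181037 origin [551.90869191 119.08858759] plug [541.91761008 118.66635104]
bar [681.35354804 197.21939735 278.        ] [683.82556876  52.41422921 278.        ] [682.5895584  124.81681328 278.        ] 144.8262669740047
```

Call:
{"fn": "servo_tool", "kwargs": {"plan": [[0, 0, -0.016, 0, 0, 7.1, 100], [0, 0, -0.016, 0, 0, 7.1, 100], [0, 0, -0.016, 0, 0, 7.1, 100], [0, 0, -0.016, 0, 0, 7.1, 100], [0, 0, -0.016, 0, 0, 7.1, 100], [0, 0, -0.016, 0, 0, 7.1, 100], [0, 0, -0.016, 0, 0, 7.1, 100], [0, 0, -0.016, 0, 0, 7.1, 100]]}}

```text
t: 0.97
eef_pos: [260.8, 566.3, 343.3]
tcp_rot: [-3.136, 0.008, 1.708]
ft_force: [-0.3, 0.5, -1.3]
opening: 0.996
```

Call:
{"fn": "servo_tool", "kwargs": {"plan": [[0, 0, 0, 0, 0, 4.8, 100], [0, 0, 0, 0, 0, 4.8, 100], [-0.036, 0.018, 0, 0, 0, 0, 100], [-0.036, 0.018, 0, 0, 0, 0, 100], [-0.036, 0.018, 0, 0, 0, 0, 100], [-0.036, 0.018, 0, 0, 0, 0, 100], [-0.036, 0.018, 0, 0, 0, 0, 100], [-0.036, 0.018, 0, 0, 0, 0, 100]]}}

```text
t: 1.63
eef_pos: [358.3, 343.4, 346.1]
tcp_rot: [-3.139, 0.003, 1.531]
ft_force: [2.8, 0.7, 0.1]
opening: 0.998
```

Call:
{"fn": "servo_tool", "kwargs": {"plan": [[-0.036, 0.018, 0, 0, 0, 0, 100], [-0.036, 0.018, 0, 0, 0, 0, 100], [-0.036, 0.018, 0, 0, 0, 0, 100], [-0.036, 0.018, 0, 0, 0, 0, 100], [-0.036, 0.018, 0, 0, 0, 0, 100], [-0.036, 0.018, 0, 0, 0, 0, 100], [-0.036, 0.018, 0, 0, 0, 0, 100], [-0.036, 0.018, 0, 0, 0, 0, 100]]}}

```text
t: 2.3
eef_pos: [491.5, 37.5, 348.3]
tcp_rot: [3.14, 0.002, 1.532]
ft_force: [1.6, 0.0, -0.4]
opening: 1.002
```

Run:
```python
from h import *
s=env.state();print(s['eef_pos'],s['tcp_rot']);print(delta([622,-206.7,150],[np.pi,0,np.radians(88.3)]))
```

```text
[491.48209224  37.5167473  348.26850803] [3.14048195e+00 1.89118586e-03 1.53238139e+00]
(array([-238.6,  139.6,  198.9]), array([ 0.1,  0.1, -0.5]))
```

Call:
{"fn": "servo_tool", "kwargs": {"plan": [[-0.033, 0.0195, 0, 0, 0, 0, 100], [-0.033, 0.0195, 0.01, 0, 0, 0, 100], [-0.033, 0.0195, 0.03, 0, 0, 0, 100], [-0.033, 0.0195, 0.03, 0, 0, 0, 100], [-0.033, 0.0195, 0.03, 0, 0, 0, 100], [-0.033, 0.0195, 0.03, 0, 0, -0.5, 100], [-0.033, 0.0195, 0.03, 0, 0, 0, 100], [0, 0, 0, 0, 0, 0, 100]]}}

```text
t: 2.97
eef_pos: [608.7, -187.0, 210.5]
tcp_rot: [3.133, 0.003, 1.535]
ft_force: [0.5, 0.5, -0.3]
opening: 1.005
```

Run:
```python
from h import *
c=cam('wrist','w1.png');s=env.state();print(s['eef_pos'],s['tcp_rot'],-np.array(c['R']).T@c['t'],c['R'])
h=cv2.cvtColor(c['img'],cv2.COLOR_BGR2HSV);m=((h[...,1]<45)&(h[...,2]>125)).astype(np.uint8)
for k in cv2.findContours(m,cv2.RETR_EXTERNAL,cv2.CHAIN_APPROX_NONE)[0]:
    if cv2.contourArea(k)>800: print(cv2.boundingRect(k),cv2.minAreaRect(np.array([onz(c,p,24)[:2] for p in k[:,0]],np.float32)))
```

```text
[ 608.28255136 -185.27283651  212.45535744] [3.13261654e+00 3.07571803e-03 1.53496326e+00] [ 609.62260696 -110.78437001  380.18069118] [[ 0.99931573 -0.03630377  0.00707933]
 [-0.03686126 -0.96168651  0.2716621 ]
 [-0.00305426 -0.27173716 -0.96236666]]
(121, 304, 397, 21) ((604.6182250976562, -344.8713073730469), (26.774072647094727, 464.1463623046875), 87.66766357421875)
(135, 202, 64, 91) ((445.0128173828125, -255.81857299804688), (105.6896743774414, 68.84349822998047), 89.1711196899414)
(301, 143, 62, 106) ((622.175048828125, -204.81301879882812), (114.92936706542969, 63.227325439453125), 88.66820526123047)
```

View pics/w1.png

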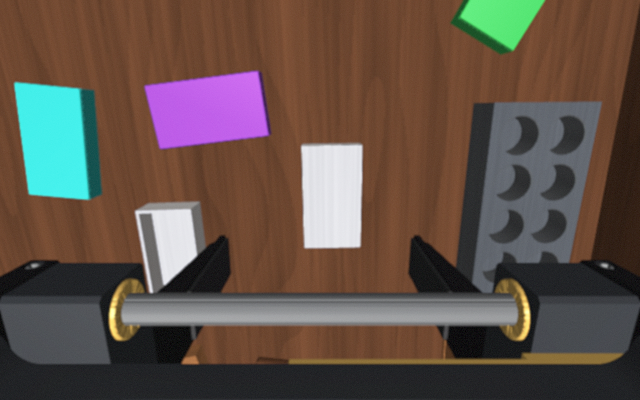

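The wrist view shows the lid at (332,196), with the open tin at (170,240) and the purple decoy at (207,110), both clear of the finger paths. The wrist fix of (622,-205) agrees with the top view.

Run:
```python
from h import *
print(delta([622.2,-205.2,60],[np.pi,0,np.radians(88.5)]))
```

```text
(array([-18.9,  13.3, 152.6]), array([ 0.5,  0.2, -0.6]))
```

Call:
{"fn": "servo_tool", "kwargs": {"plan": [[-0.01, 0.007, 0.035, 0.5, 0.2, -0.6, 100], [-0.009, 0.0063, 0.04, 0, 0, 0, 100], [0, 0, 0.04, 0, 0, 0, 100], [0, 0, 0.03, 0, 0, 0, 100], [0, 0, 0.005, 0, 0, 0, 100], [0, 0, 0, 0, 0, 0, 100]]}}

```text
t: 3.52
eef_pos: [624.5, -203.5, 64.7]
tcp_rot: [3.132, 0.003, 1.547]
ft_force: [-0.2, -0.6, 0.7]
opening: 1.002
```

Run:
```python
from h import *
print(env.state()['eef_pos'],delta([622.2,-205.2,4],[np.pi,0,np.radians(88.5)]))
```

```text
[ 624.54407537 -203.51109549   64.68110872] (array([-1.6, -2.9, 60.7]), array([0.6, 0.1, 0.1]))
```

Call:
{"fn": "servo_tool", "kwargs": {"plan": [[-0.0015, -0.003, 0.025, 0.6, 0, 0, 100], [0, 0, 0.018, 0.3, 0, 0, 100], [0, 0, 0.01, 0, 0, 0, 100], [0, 0, 0.005, 0, 0, 0, 100], [0, 0, 0, 0, 0, 0, 100]]}}

```text
t: 3.93
eef_pos: [626.1, -204.4, 14.0]
tcp_rot: [3.137, 0.007, 1.549]
ft_force: [-0.3, 1.4, 0.8]
opening: 1.0
```

Call:
{"fn": "servo_tool", "kwargs": {"plan": [[0, -0.004, 0.005, 0, 0, 0, 100], [0, 0, 0.005, 0, 0, 0, 100], [0, 0, 0, 0, 0, 0, 100], [0, 0, 0, 0, 0, 0, 40], [0, 0, 0, 0, 0, 0, 40], [0, 0, 0, 0, 0, 0, 40], [0, 0, 0, 0, 0, 0, 40], [0, 0, 0, 0, 0, 0, 40]]}}

```text
t: 4.6
eef_pos: [623.6, -205.0, 7.5]
tcp_rot: [3.131, 0.009, 1.549]
ft_force: [0.4, -0.1, 1.0]
opening: 0.705
```

Call:
{"fn": "servo_tool", "kwargs": {"plan": [[0, 0, 0, 0, 0, 0, 40], [0, 0, 0, 0, 0, 0, 40], [0, 0, 0, 0, 0, 0, 40], [0, 0, 0, 0, 0, 0, 40]]}}

```text
t: 4.93
eef_pos: [623.7, -205.0, 7.6]
tcp_rot: [3.131, 0.009, 1.549]
ft_force: [-1.1, -0.3, -0.6]
opening: 0.65
```

Call:
{"fn": "servo_tool", "kwargs": {"plan": [[0, 0, -0.01, 0, 0, 0, 40], [0, 0, -0.02, 0, 0, 0, 40], [0, 0, -0.02, 0, 0, 7.1, 40], [0, 0, -0.02, 0, 0, 7.1, 40], [0, 0, -0.02, 0, 0, 7.1, 40], [0, 0, -0.02, 0, 0, 7.1, 40], [0, 0, -0.02, 0, 0, 7.1, 40], [0, 0, -0.02, 0, 0, 7.1, 40]]}}

```text
t: 5.6
eef_pos: [619.8, -202.6, 163.5]
tcp_rot: [3.136, 0.003, 0.797]
ft_force: [-0.4, -0.4, -0.5]
opening: 0.65
```

Call:
{"fn": "servo_tool", "kwargs": {"plan": [[0, 0, 0, 0, 0, 7.1, 40], [0, 0, 0, 0, 0, 7.1, 40], [0, 0, 0, 0, 0, 7.1, 40], [0, 0, 0, 0, 0, 7.1, 40], [0, 0, 0, 0, 0, 7.1, 40], [0, 0, 0, 0, 0, 7.1, 40], [0, 0, 0, 0, 0, 0, 40]]}}

```text
t: 6.18
eef_pos: [620.9, -202.8, 176.2]
tcp_rot: [3.13, -0.013, 0.042]
ft_force: [-0.0, 0.1, -1.2]
opening: 0.652
```

Run:
```python
from h import *
s=env.state();print(s['eef_pos'],s['tcp_rot'],s['opening'],delta([542.5,119.5,120],[np.pi,0,np.radians(2.4)]))
```

```text
[ 620.90186663 -202.80669584  176.17546797] [ 3.13049052 -0.01289936  0.04150885] 0.6524074173596051 (array([ -65.7, -325.9,   51.7]), array([ 0.6, -0.7, -0. ]))
```

Call:
{"fn": "servo_tool", "kwargs": {"plan": [[-0.016, -0.02, 0, 0.3, -0.4, 0, 40], [-0.02, -0.036, 0, 0.3, -0.4, 0, 40], [-0.015, -0.04, 0, 0, 0, 0, 40], [-0.01, -0.04, 0, 0, 0, 0, 40], [-0.004, -0.04, 0, 0, 0, 0, 40], [0, -0.04, 0, 0, 0, 0, 40], [0, -0.036, 0, 0, 0, 0, 40], [0, -0.036, 0, 0, 0, 0, 40]]}}

```text
t: 6.85
eef_pos: [535.6, 85.5, 178.3]
tcp_rot: [3.139, -0.002, 0.066]
ft_force: [0.8, 0.4, -0.4]
opening: 0.649
```

Call:
{"fn": "servo_tool", "kwargs": {"plan": [[0, -0.02, 0, 0, 0, 0, 40], [0, 0, 0, 0, 0, 0, 40]]}}

```text
t: 7.02
eef_pos: [532.9, 112.0, 179.6]
tcp_rot: [3.14, -0.003, 0.08]
ft_force: [0.0, -0.7, -1.4]
opening: 0.652
```

Run:
```python
from h import *
c=cam('wrist','w2.png');s=env.state();print(s['eef_pos'],s['tcp_rot'],s['opening'],delta([542.5,119.5,70],[np.pi,0,np.radians(2.4)]))
```

```text
[533.03390913 110.78614137 179.59050182] [ 3.13980629e+00 -2.97082060e-03  8.00849450e-02] 0.6504828717104338 (array([  9.8,  -8.1, 109.6]), array([ 0.1, -0.2,  2.2]))
```

View pics/w2.png

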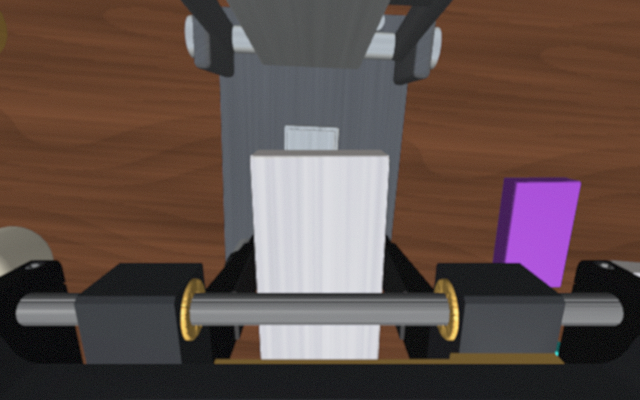

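The lid hangs level in the jaws, with its far top edge at about row 156, cols 251–388. The plug's far edge shows at (285..338, 126).

Run:
```python
from h import *
c=cam('wrist');s=env.state();T=s['eef_pos'];psi=s['tcp_rot'][2]
for n,pts,z in(('lid',[(251,156),(388,156)],T[2]+16.5),('plug',[(285,127),(338,129)],40)):
    P=[onz(c,p,z)[:2] for p in pts];d=P[1]-P[0];u=np.array([-d[1],d[0]])/np.linalg.norm(d)
    M=(P[0]+P[1])/2
    print(n,P,np.linalg.norm(d),'dir',np.degrees(np.arctan2(u[1],u[0])),'centre',M-u*(56 if n=='lid' else 47.5), 'tcp',T[:2],np.degrees(psi))
```

```text
lid [array([584.71735262, 145.18378861]), array([589.53858242,  84.77051414])] 60.60534620924975 dir 4.5627708627195345 centre [531.3054439  110.52228253] tcp [533.33166615 109.38905823] 4.450725983728217
plug [array([589.12833643, 145.0315064 ]), array([591.10742589,  98.83643715])] 46.23744389633928 dir 2.453166011155663 centre [542.66141289 119.90084146] tcp [533.33166615 109.38905823] 4.450725983728217
```

Call:
{"fn": "servo_tool", "kwargs": {"plan": [[0.006, -0.005, 0.02, 0.1, -0.2, 2.2, 40], [0.005, -0.005, 0.035, 0, 0, 0, 40], [0, 0, 0.035, 0, 0, 0, 40], [0, 0, 0.012, 0, 0, 0, 40], [0, 0, 0, 0, 0, 0, 40]]}}

```text
t: 7.53
eef_pos: [547.3, 114.3, 76.8]
tcp_rot: [3.141, -0.007, 0.043]
ft_force: [-0.2, -0.4, -0.7]
opening: 0.652
```

Run:
```python
from h import *
s=env.state();print(s['eef_pos'],s['tcp_rot'],s['opening'],delta([543.5,119.5,29.5],[np.pi,0,np.radians(2.4)]))
```

```text
[547.29261254 114.31917089  76.83508739] [ 3.14082797 -0.00663527  0.04272477] 0.6520440981216165 (array([-3.9, -5.4, 47.3]), array([ 0. , -0.4,  0. ]))
```

Call:
{"fn": "servo_tool", "kwargs": {"plan": [[-0.004, -0.005, 0, 0, -0.4, 0, 40], [0, 0, 0.008, 0, 0, 0, 40], [0, 0, 0.006, 0, 0, 0, 40], [0, 0, 0, 0, 0, 0, 40]]}}

```text
t: 7.87
eef_pos: [544.1, 116.5, 64.0]
tcp_rot: [3.141, -0.001, 0.042]
ft_force: [-0.5, 0.2, -0.3]
opening: 0.65
```

Run:
```python
from h import *
s=env.state();print(s['eef_pos'],s['tcp_rot'],s['opening'],delta([543.5,119.5,29.5],[np.pi,0,np.radians(2.4)]))
```

```text
[544.10008489 116.51677492  63.99973615] [ 3.14072109e+00 -1.05778271e-03  4.20513144e-02] 0.6501668720559617 (array([-0.5, -3. , 34.5]), array([ 0. , -0.1,  0. ]))
```

Call:
{"fn": "servo_tool", "kwargs": {"plan": [[0, -0.004, 0.004, 0, 0, 0, 40], [0, 0, 0.008, 0, 0, 0, 40], [0, 0, 0.006, 0, 0, 0, 40], [0, 0, 0.004, 0, 0, 0, 40], [0, 0, 0, 0, 0, 0, 40]]}}

```text
t: 8.28
eef_pos: [544.9, 121.0, 41.6]
tcp_rot: [3.141, -0.005, 0.043]
ft_force: [-0.3, 0.4, -0.7]
opening: 0.649
```

Call:
{"fn": "servo_tool", "kwargs": {"plan": [[-0.001, 0.001, 0.006, 0, 0, 0, 40], [0, 0, 0.004, 0, 0, 0, 40], [0, 0, 0.002, 0, 0, 0, 40], [0, 0, 0, 0, 0, 0, 40]]}}

```text
t: 8.62
eef_pos: [544.4, 120.0, 29.2]
tcp_rot: [3.141, -0.006, 0.043]
ft_force: [-1.3, 0.4, 3.7]
opening: 0.647
```

Contact at 3.7 N and z at 29.2 mm match a seated lid. Open and lift.

Call:
{"fn": "servo_tool", "kwargs": {"plan": [[0, 0, 0, 0, 0, 0, 100], [0, 0, 0, 0, 0, 0, 100], [0, 0, 0, 0, 0, 0, 100], [0, 0, 0, 0, 0, 0, 100], [0, 0, 0, 0, 0, 0, 100], [0, 0, -0.004, 0, 0, 0, 100], [0, 0, -0.01, 0, 0, 0, 100], [0, 0, -0.02, 0, 0, 0, 100]]}}

```text
t: 9.28
eef_pos: [542.8, 119.7, 61.6]
tcp_rot: [3.141, -0.0, 0.043]
ft_force: [-0.4, -0.0, -0.0]
opening: 0.999
```

Call:
{"fn": "servo_tool", "kwargs": {"plan": [[0, 0, -0.035, 0, 0, 0, 100], [0, 0, -0.035, 0, 0, 0, 100], [-0.01, 0, -0.035, 0, 0, 0, 100], [-0.01, 0, -0.035, 0, 0, 0, 100], [-0.02, 0, -0.035, 0, 0, 0, 100], [0, 0, -0.035, 0, 0, 0, 100], [0, 0, -0.035, 0, 0, 0, 100], [0, 0, -0.035, 0, 0, 0, 100]]}}

```text
t: 9.95
eef_pos: [496.8, 117.6, 357.3]
tcp_rot: [3.14, 0.003, 0.043]
ft_force: [1.5, 0.2, 1.0]
opening: 1.0
```

Run:
```python
from h import *
c=cam('wrist','w3.png');s=env.state();print(s['eef_pos'],s['tcp_rot'],s['opening'])
h=cv2.cvtColor(c['img'],cv2.COLOR_BGR2HSV);m=((h[...,1]<45)&(h[...,2]>140)).astype(np.uint8)
for k in cv2.findContours(m,cv2.RETR_EXTERNAL,cv2.CHAIN_APPROX_NONE)[0]:
    if cv2.contourArea(k)>400: print(cv2.boundingRect(k),cv2.minAreaRect(np.array([onz(c,p,46)[:2] for p in k[:,0]],np.float32)))
```

```text
[498.69542575 117.88553354 364.54682568] [ 3.14110135 -0.00721687  0.04297817] 0.9995245544807592
(121, 307, 397, 16) ((254.84165954589844, 106.62684631347656), (27.140323638916016, 625.5482177734375), 2.4179999828338623)
(533, 185, 79, 43) ((447.97149658203125, -248.25360107421875), (103.51073455810547, 59.28640365600586), 89.65662384033203)
(80, 176, 44, 49) ((432.438720703125, 419.6541748046875), (69.08872985839844, 43.586265563964844), 27.660680770874023)
(295, 84, 49, 87) ((542.6561279296875, 120.05734252929688), (114.00676727294922, 64.15025329589844), 2.318413734436035)
(346, 13, 21, 30) ((668.5693359375, 78.08395385742188), (33.08904266357422, 25.410537719726562), 2.431903839111328)
(280, 0, 75, 8) ((693.5267333984375, 128.5948486328125), (7.716568946838379, 91.50071716308594), 2.4321162700653076)
```

View pics/w3.png

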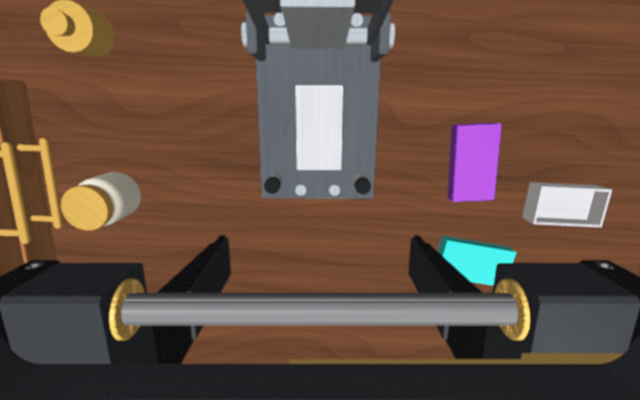

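The lid sits level on the plug at pixel (319,128), world (542.7,120.1), 2.3° — within 1 mm of the plug. Next is the bar.

Call:
{"fn": "servo_tool", "kwargs": {"plan": [[0, 0, 0, 0, 0, -7.1, 60], [0, 0, 0, 0, 0, -7.1, 60], [0, 0, 0, 0, 0, -7.1, 60], [0, 0, 0, 0, 0, -7.1, 60], [0, 0, 0, 0, 0, -7.1, 60], [0, 0, 0, 0, 0, -7.1, 60], [0, 0, 0, 0, 0, -7.1, 60], [0, 0, 0, 0, 0, -7.1, 60]]}}

```text
t: 10.67
eef_pos: [495.6, 117.7, 375.8]
tcp_rot: [3.123, -0.012, 1.045]
ft_force: [0.1, -0.1, 0.5]
opening: 0.604
```

Call:
{"fn": "servo_tool", "kwargs": {"plan": [[0, 0, 0, 0, 0, -7.1, 60], [0, 0, 0, 0, 0, -7.1, 60], [0, 0, 0, 0, 0, -7.1, 60], [0, 0, 0, 0, 0, -7.1, 60], [0, 0, 0, 0, 0, -4.8, 60], [0, 0, 0, 0, 0, 0, 60]]}}

```text
t: 11.17
eef_pos: [492.8, 117.5, 379.4]
tcp_rot: [3.116, 0.0, 1.639]
ft_force: [0.7, -0.2, 0.6]
opening: 0.599
```

Run:
```python
from h import *
s=env.state();print(s['eef_pos'],s['tcp_rot'],s['opening'],delta([682.5,125.7,330],[np.pi,0,np.radians(92.4)]))
```

```text
[492.77455458 117.45852743 379.35943963] [3.11625362e+00 9.84881786e-05 1.63948822e+00] 0.598551922445791 (array([ -4.8, 188.5,  54.2]), array([ 1.5, -0. ,  1.5]))
```

Call:
{"fn": "servo_tool", "kwargs": {"plan": [[0, 0.03, 0, 1, 0, 1.5, 60], [0, 0.03, 0, 0.8, 0, 0, 60], [0, 0.03, 0.01, 0.5, 0, 0, 60], [0, 0.03, 0.01, 0, 0, 0, 60], [0, 0.03, 0.01, 0, 0, 0, 60], [0, 0.03, 0.01, 0, 0, 0, 60], [0, 0, 0, 0, 0, 0, 60]]}}

```text
t: 11.75
eef_pos: [676.3, 124.7, 342.1]
tcp_rot: [-3.131, -0.001, 1.59]
ft_force: [-0.4, 0.6, -0.8]
opening: 0.599
```

Run:
```python
from h import *
c=cam('wrist','w4.png');s=env.state();print(s['eef_pos'],s['tcp_rot'],s['opening'],delta([682.5,125.7,259],[np.pi,0,np.radians(92.4)]), [proj(c,p).round() for p in ([682.5,125.7,278],[684.9,68.7,278],[680.1,182.7,278])])
```

```text
[674.70099006 124.89747167 343.3836123 ] [-3.13101060e+00 -6.53299446e-04  1.59040333e+00] 0.5989385382295058 (array([ 0.6,  8.7, 84.3]), array([-0.6, -0. , -1.3])) [array([330., 217.]), array([331., 290.]), array([329., 135.])]
```

View pics/w4.png

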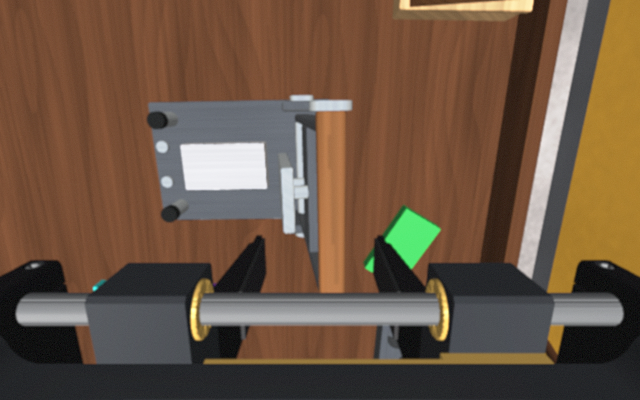

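The bar runs vertically at column 331, rows 110–290, and its predicted column was 330. It lies between the fingers.

Call:
{"fn": "servo_tool", "kwargs": {"plan": [[0, 0.008, 0.02, -0.5, 0, -1.2, 60], [0, 0, 0.025, 0, 0, 0, 60], [0, 0, 0.02, 0, 0, 0, 60], [0, 0, 0.01, 0, 0, 0, 60], [0, 0, 0, 0, 0, 0, 60]]}}

```text
t: 12.22
eef_pos: [680.5, 125.3, 270.6]
tcp_rot: [3.138, -0.001, 1.602]
ft_force: [-0.6, -0.2, 1.1]
opening: 0.602
```

Run:
```python
from h import *
s=env.state();print(s['eef_pos'],s['tcp_rot'],s['ft_force'],delta([682.5,125.7,259],[np.pi,0,np.radians(92.4)]))
```

```text
[680.54471702 125.3195091  270.60539209] [ 3.13802672e+00 -1.16526833e-03  1.60168890e+00] [-0.62775459 -0.19121976  1.1168544 ] (array([ 0.3,  1.9, 11.6]), array([ 0.2, -0.1, -0.6]))
```

Call:
{"fn": "servo_tool", "kwargs": {"plan": [[0, 0.002, 0.008, 0, 0, 0, 60], [0, 0, 0.004, 0, 0, 0, 60], [0, 0, 0, 0, 0, 0, 60], [0, 0, 0, 0, 0, 0, 10], [0, 0, 0, 0, 0, 0, 10], [0, 0, 0, 0, 0, 0, 10], [0, 0, 0, 0, 0, 0, 10], [0, 0, 0, 0, 0, 0, 10]]}}

```text
t: 12.88
eef_pos: [683.1, 125.8, 264.7]
tcp_rot: [3.13, -0.002, 1.599]
ft_force: [0.2, -0.5, -0.5]
opening: 0.309
```

Call:
{"fn": "servo_tool", "kwargs": {"plan": [[0, 0, 0, 0, 0, 0, 10], [0, 0, 0, 0, 0, 0, 10], [0, 0, 0, 0, 0, 0, 10], [0, 0, 0, 0, 0, 0, 10], [0, 0, 0, 0, 0, 0, 10]]}}

```text
t: 13.3
eef_pos: [684.0, 125.8, 265.0]
tcp_rot: [3.127, -0.002, 1.599]
ft_force: [1.1, -0.3, -0.8]
opening: 0.202
```

```bash
cat > arc.py <<'E'
from h import *
import sys
n,st=int(sys.argv[1]),float(sys.argv[2])
s=env.state();p=s['eef_pos'];u=np.array([np.cos(np.radians(2.4)),np.sin(np.radians(2.4))])
R0=Rn.from_euler('xyz',s['tcp_rot']);zt=R0.apply([0,0,1]);b=p-19*zt
X=(b[:2]-[552.6,120.2])@u-100;Y=(b[:2]-[552.6,120.2])@[-u[1],u[0]];Z=b[2]-75
print('bar rel hinge',X.round(1),Z.round(1),'r',np.hypot(X,Z).round(1),'y off',Y.round(1),'theta',round(.147-np.arctan2(X,Z),3),'F',s['ft_force'].round(1),'M',s['moment'].round(2),'rot',s['tcp_rot'].round(3),'open',round(s['opening'],3))
th=.147-np.arctan2(X,Z);c=np.array([X,Z])
for i in range(n):
    th=min(1.72,max(0,th+st));q=205*np.array([np.sin(.147-th),np.cos(.147-th)])
    d=q-c;c=q;v=R0.inv().apply([d[0]*u[0],d[0]*u[1],d[1]]);print(round(th,2),v.round(1))
E
python3 arc.py 6 0.1
```

```text
bar rel hinge 31.3 209.0 r 211.3 y off 0.1 theta -0.002 F [ 1.1 -0.3 -0.8] M [-0.1  -0.07  0.06] rot [ 3.127e+00 -2.000e-03  1.599e+00] open 0.202
0.1 [ -0.3 -21.4   3.9]
0.2 [ -0.3 -20.5  -0.3]
0.3 [ -0.3 -20.4   1.8]
0.4 [ -0.3 -20.1   3.8]
0.5 [ -0.3 -19.6   5.8]
0.6 [ -0.3 -19.    7.7]
```

Call:
{"fn": "servo_tool", "kwargs": {"plan": [[0, -0.01, 0, 0, 0, 0, 0], [0, -0.018, 0, 0, 0, 0, 0], [0, -0.02, 0.001, 0, 0, 0, 0], [0, -0.02, 0.003, 0, 0, 0, 0]]}}

```text
t: 13.63
eef_pos: [624.2, 124.3, 264.9]
tcp_rot: [3.101, -0.004, 1.599]
ft_force: [6.6, 1.7, 6.2]
opening: 0.207
```

```bash
sed -i 's/p-19\*zt/p-13*zt/' arc.py; python3 arc.py 6 0.1
```

```text
bar rel hinge -28.9 202.9 r 204.9 y off 1.0 theta 0.288 F [6.6 1.7 6.2] M [ 0.15 -1.74  0.13] rot [ 3.101 -0.004  1.599] open 0.207
0.39 [ -0.3 -20.3   3. ]
0.49 [ -0.3 -19.8   5.1]
0.59 [ -0.3 -19.2   7. ]
0.69 [ -0.3 -18.4   8.9]
0.79 [ -0.3 -17.5  10.7]
0.89 [ -0.3 -16.3  12.4]
```

Call:
{"fn": "servo_tool", "kwargs": {"plan": [[0, -0.02, 0.003, 0.5, 0, 0, 0], [0, -0.02, 0.005, 0.5, 0, 0, 0], [0, -0.019, 0.007, 0.5, 0, 0, 0], [0, -0.018, 0.009, 0.5, 0, 0, 0], [0, -0.017, 0.011, 0.5, 0, 0, 0]]}}

```text
t: 14.05
eef_pos: [536.3, 121.7, 233.1]
tcp_rot: [3.114, -0.005, 1.599]
ft_force: [9.2, 2.2, 1.5]
opening: 0.202
```

```bash
python3 arc.py 6 0.1
```

```text
bar rel hinge -116.6 171.1 r 207.0 y off 2.1 theta 0.745 F [9.2 2.2 1.5] M [ 0.19 -1.92  0.1 ] rot [ 3.114 -0.005  1.599] open 0.202
0.85 [ -0.3 -15.6  13.6]
0.95 [ -0.3 -15.4  13.5]
1.05 [ -0.3 -14.   15. ]
1.15 [ -0.2 -12.4  16.3]
1.25 [ -0.2 -10.7  17.5]
1.35 [-0.2 -8.9 18.4]
```

Call:
{"fn": "servo_tool", "kwargs": {"plan": [[0, -0.016, 0.013, 0.5, 0, 0, 0], [0, -0.015, 0.014, 0.5, 0, 0, 0], [0, -0.014, 0.015, 0.5, 0, 0, 0], [0, -0.012, 0.016, 0.5, 0, 0, 0]]}}

```text
t: 14.38
eef_pos: [484.7, 120.5, 179.1]
tcp_rot: [3.125, -0.005, 1.6]
ft_force: [6.4, -1.2, 6.6]
opening: 0.203
```

```bash
python3 arc.py 6 0.1
```

```text
bar rel hinge -168.1 117.1 r 204.8 y off 3.1 theta 1.109 F [ 6.4 -1.2  6.6] M [-0.39 -1.47  0.13] rot [ 3.125 -0.005  1.6  ] open 0.203
1.21 [ -0.2 -11.3  17.1]
1.31 [-0.2 -9.4 18.2]
1.41 [-0.2 -7.5 19.1]
1.51 [-0.2 -5.6 19.7]
1.61 [-0.1 -3.6 20.2]
1.71 [-0.1 -1.5 20.4]
```

Call:
{"fn": "servo_tool", "kwargs": {"plan": [[-0.001, -0.011, 0.017, 0.3, 0, 0, 0], [-0.001, -0.009, 0.018, 0.3, 0, 0, 0], [-0.001, -0.0075, 0.019, 0.3, 0, 0, 0], [0, -0.0055, 0.019, 0, 0, 0, 0]]}}

```text
t: 14.72
eef_pos: [454.6, 119.2, 108.6]
tcp_rot: [3.126, -0.009, 1.599]
ft_force: [2.3, -8.3, 8.6]
opening: 0.206
```

```bash
python3 arc.py 4 0.07
```

```text
bar rel hinge -198.2 46.6 r 203.6 y off 3.0 theta 1.487 F [ 2.3 -8.3  8.6] M [-1.41 -0.66  0.2 ] rot [ 3.126 -0.009  1.599] open 0.206
1.56 [-0.2 -4.4 13.7]
1.63 [-0.2 -2.  14.2]
1.7 [-0.1 -1.  14.3]
1.72 [-0.  -0.1  4.8]
```

Call:
{"fn": "servo_tool", "kwargs": {"plan": [[-0.002, -0.003, 0.014, 0, 0, 0, 0], [-0.001, -0.002, 0.014, 0, 0, 0, 0], [0, -0.001, 0.01, 0, 0, 0, 0], [0, 0, 0.004, 0, 0, 0, 0]]}}

```text
t: 15.05
eef_pos: [448.9, 118.2, 66.0]
tcp_rot: [3.122, -0.012, 1.6]
ft_force: [-4.4, -3.6, 11.0]
opening: 0.207
```

```bash
python3 arc.py 3 0.07
```

```text
bar rel hinge -204.0 3.9 r 204.0 y off 2.2 theta 1.698 F [-4.4 -3.6 11. ] M [-0.8   0.41  0.13] rot [ 3.122 -0.012  1.6  ] open 0.207
1.72 [-0.1 -1.1  4.4]
1.72 [0. 0. 0.]
1.72 [0. 0. 0.]
```

Nearly there. Press to the stop and hold, watching the force.

Call:
{"fn": "servo_tool", "kwargs": {"plan": [[0, -0.001, 0.006, 0, 0, 0, 0], [0, 0, 0.006, 0, 0, 0, 0], [0, 0, 0.004, 0, 0, 0, 0], [0, 0, 0.004, 0, 0, 0, 0]]}}

```text
t: 15.38
eef_pos: [449.0, 118.3, 50.0]
tcp_rot: [3.118, -0.011, 1.602]
ft_force: [-8.9, -2.3, 39.8]
opening: 0.2
```

```bash
cat > cmp.py <<'E'
E
rm cmp.py; python3 arc.py 8 -0.1
```

```text
bar rel hinge -203.9 -12.0 r 204.3 y off 2.3 theta 1.777 F [-8.9 -2.3 39.8] M [-0.2   1.53  0.13] rot [ 3.118 -0.011  1.602] open 0.2
1.68 [  0.2  -0.4 -20.5]
1.58 [  0.3   2.4 -20.4]
1.48 [  0.3   4.4 -20. ]
1.38 [  0.3   6.4 -19.5]
1.28 [  0.3   8.3 -18.7]
1.18 [  0.3  10.1 -17.8]
1.08 [  0.3  11.8 -16.7]
0.98 [  0.3  13.4 -15.5]
```

39.8 N against the roughly 11 N of spring load means the lever is hard on its stop; the fingers slid about 12 mm along the bar. Hold briefly with the load eased, then ride back up.

Call:
{"fn": "servo_tool", "kwargs": {"plan": [[0, 0, -0.003, 0, 0, 0, 0], [0, 0, 0, 0, 0, 0, 0]]}}

```text
t: 15.55
eef_pos: [449.0, 118.4, 54.7]
tcp_rot: [3.116, -0.011, 1.602]
ft_force: [-1.3, -0.7, 6.8]
opening: 0.198
```

```bash
sed -i 's/p-13\*zt/p-25*zt/' arc.py; python3 arc.py 6 -0.1
```

```text
bar rel hinge -204.2 4.6 r 204.2 y off 2.2 theta 1.695 F [-1.3 -0.7  6.8] M [-0.23  0.54  0.09] rot [ 3.116 -0.011  1.602] open 0.198
1.6 [  0.2   1.3 -20.4]
1.5 [  0.3   4.  -20.1]
1.4 [  0.3   6.  -19.6]
1.3 [  0.3   7.9 -18.9]
1.2 [  0.3   9.8 -18. ]
1.1 [  0.3  11.5 -16.9]
```

Call:
{"fn": "servo_tool", "kwargs": {"plan": [[0, 0.001, -0.016, 0.4, 0, 0, 0], [0, 0.003, -0.02, 0.4, 0, 0, 0], [0, 0.006, -0.0195, 0.4, 0, 0, 0], [0, 0.008, -0.019, 0.4, 0, 0, 0]]}}

```text
t: 15.88
eef_pos: [465.7, 118.7, 131.3]
tcp_rot: [-3.136, -0.012, 1.602]
ft_force: [9.5, 2.4, -3.4]
opening: 0.2
```

```bash
python3 arc.py 6 -0.1
```

```text
bar rel hinge -186.7 81.3 r 203.7 y off 1.8 theta 1.307 F [ 9.5  2.4 -3.4] M [ 0.43 -1.14  0.11] rot [-3.136 -0.012  1.602] open 0.2
1.21 [  0.3   7.8 -18.9]
1.11 [  0.3  10.8 -17.4]
1.01 [  0.3  12.5 -16.2]
0.91 [  0.3  14.  -14.9]
0.81 [  0.3  15.5 -13.4]
0.71 [  0.3  16.7 -11.8]
```

Call:
{"fn": "servo_tool", "kwargs": {"plan": [[0, 0.008, -0.019, 0, 0, 0, 0], [0, 0.011, -0.017, -0.3, 0, 0, 0], [0, 0.0125, -0.016, -0.3, 0, 0, 0], [0, 0.014, -0.015, 0, 0, 0, 0]]}}

```text
t: 16.22
eef_pos: [523.6, 120.8, 205.3]
tcp_rot: [3.107, -0.015, 1.602]
ft_force: [28.3, 5.3, -33.2]
opening: 0.205
```

```bash
python3 arc.py 8 -0.1
```

```text
bar rel hinge -129.8 155.3 r 202.4 y off 1.4 theta 0.843 F [ 28.3   5.3 -33.2] M [ 0.76 -4.13 -0.07] rot [ 3.107 -0.015  1.602] open 0.205
0.74 [  0.4  15.2 -13.8]
0.64 [  0.4  17.9 -10. ]
0.54 [ 0.3 18.8 -8.2]
0.44 [ 0.3 19.5 -6.3]
0.34 [ 0.3 20.  -4.3]
0.24 [ 0.3 20.4 -2.3]
0.14 [ 0.2 20.5 -0.2]
0.04 [ 0.2 20.4  1.8]
```

Call:
{"fn": "servo_tool", "kwargs": {"plan": [[0, 0.008, 0.002, 0.3, 0, 0, 0], [0, 0.008, -0.003, 0.3, 0, 0, 0]]}}

```text
t: 16.38
eef_pos: [540.7, 121.6, 212.6]
tcp_rot: [3.115, -0.016, 1.602]
ft_force: [1.4, -0.6, -1.5]
opening: 0.203
```

```bash
sed -i 's/p-25\*zt/p-16*zt/' arc.py; python3 arc.py 8 -0.1
```

```text
bar rel hinge -112.2 153.5 r 190.2 y off 1.6 theta 0.778 F [ 1.4 -0.6 -1.5] M [-0.16  0.09  0.02] rot [ 3.115 -0.016  1.602] open 0.203
0.68 [  0.5   9.  -23. ]
0.58 [ 0.3 18.4 -9. ]
0.48 [ 0.3 19.2 -7.1]
0.38 [ 0.3 19.8 -5.2]
0.28 [ 0.3 20.2 -3.1]
0.18 [ 0.2 20.5 -1.1]
0.08 [ 0.2 20.5  0.9]
0 [ 0.1 15.9  2.1]
```

```bash
sed -i 's/p-16\*zt/p-34*zt/' arc.py; python3 arc.py 8 -0.1
python3 - <<'E'
from h import *
cam('scene','s2.png')
im=cv2.imread('pics/s2.png')[60:260,280:480];cv2.imwrite('pics/s2c.png',cv2.resize(im,None,fx=3,fy=3))
E
```

```text
bar rel hinge -112.7 171.5 r 205.2 y off 1.3 theta 0.728 F [ 1.4 -0.6 -1.5] M [-0.16  0.09  0.02] rot [ 3.115 -0.016  1.602] open 0.203
0.63 [ 0.3 18.1 -9.7]
0.53 [ 0.3 18.8 -8.1]
0.43 [ 0.3 19.5 -6.1]
0.33 [ 0.3 20.1 -4.2]
0.23 [ 0.3 20.4 -2.1]
0.13 [ 0.2 20.5 -0.1]
0.03 [ 0.2 20.4  2. ]
0 [0.  5.7 0.9]
```

View pics/s2c.png

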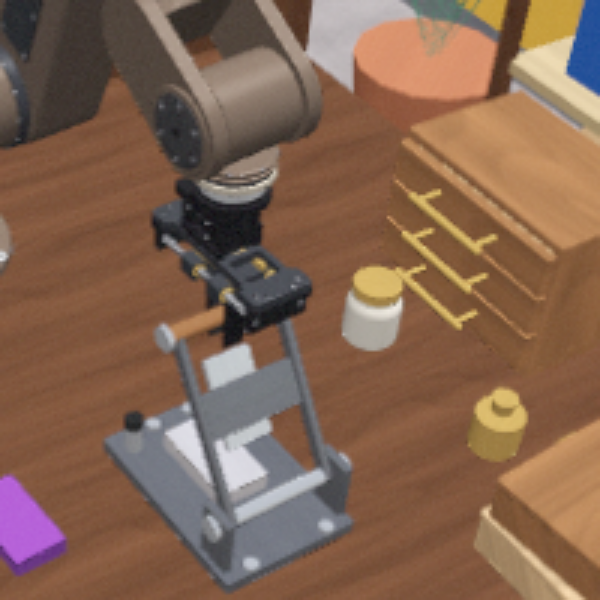

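The lever is gripped at mid-swing (bar at crop (205,325)) and the lid is still on the plug (crop (215,460)). Continue.

Call:
{"fn": "servo_tool", "kwargs": {"plan": [[0, 0.016, -0.009, 0.3, 0, 0, 0], [0, 0.018, -0.008, 0.3, 0, 0, 0], [0, 0.018, -0.006, 0.3, 0, 0, 0]]}}

```text
t: 16.68
eef_pos: [593.3, 123.0, 238.9]
tcp_rot: [3.131, -0.016, 1.602]
ft_force: [2.0, 0.2, -2.1]
opening: 0.204
```

```bash
python3 arc.py 8 -0.1
```

```text
bar rel hinge -59.6 197.9 r 206.7 y off 0.5 theta 0.439 F [ 2.   0.2 -2.1] M [0.1  0.16 0.03] rot [ 3.131 -0.016  1.602] open 0.204
0.34 [ 0.3 20.4 -3.1]
0.24 [ 0.3 20.3 -2.7]
0.14 [ 0.2 20.5 -0.7]
0.04 [ 0.2 20.4  1.4]
0 [0.1 8.  1.1]
0 [0. 0. 0.]
0 [0. 0. 0.]
0 [0. 0. 0.]
```

Call:
{"fn": "servo_tool", "kwargs": {"plan": [[0, 0.019, -0.003, 0, 0, 0, 0], [0, 0.018, -0.002, 0, 0, 0, 0], [0, 0.016, 0, 0, 0, 0, 0], [0, 0.012, 0.001, 0, 0, 0, 0]]}}

```text
t: 17.02
eef_pos: [661.5, 125.1, 246.4]
tcp_rot: [3.131, -0.016, 1.603]
ft_force: [0.2, 1.0, 0.9]
opening: 0.204
```

```bash
python3 arc.py 3 -0.1
```

```text
bar rel hinge 8.7 205.4 r 205.6 y off -0.2 theta 0.105 F [0.2 1.  0.9] M [0.02 0.34 0.07] rot [ 3.131 -0.016  1.603] open 0.204
0.0 [ 0.2 20.4  2.7]
0 [0.  1.  0.2]
0 [0. 0. 0.]
```

Call:
{"fn": "servo_tool", "kwargs": {"plan": [[0, 0.012, 0.001, 0, 0, 0, 0], [0, 0.007, 0, 0, 0, 0, 0], [0, 0.002, 0, 0, 0, 0, 0], [0, 0, 0, 0, 0, 0, 60], [0, 0, 0, 0, 0, 0, 60], [0, 0, 0, 0, 0, 0, 60], [0, 0, 0, 0, 0, 0, 60], [0, 0, 0, 0, 0, 0, 60]]}}

```text
t: 17.68
eef_pos: [682.5, 125.7, 244.8]
tcp_rot: [3.135, -0.016, 1.602]
ft_force: [0.6, -0.4, -0.2]
opening: 0.496
```

```bash
python3 arc.py 1 -0.1
```

```text
bar rel hinge 29.8 203.8 r 206.0 y off -0.4 theta 0.002 F [ 0.6 -0.4 -0.2] M [-0.12  0.05 -0.02] rot [ 3.135 -0.016  1.602] open 0.496
0 [-0.   0.2  1. ]
```

Lift straight up, then back away.

Call:
{"fn": "servo_tool", "kwargs": {"plan": [[0, 0, 0, 0, 0, 0, 60], [0, 0, -0.015, 0, 0, 0, 60], [0, 0, -0.02, 0, 0, 0, 60], [0, 0, -0.025, 0, 0, 0, 60], [0, 0, -0.025, 0, 0, 0, 60], [0, 0, -0.025, 0, 0, 0, 60], [0, 0, -0.025, 0, 0, 0, 60], [0, 0, -0.01, 0, 0, 0, 60]]}}

```text
t: 18.35
eef_pos: [679.1, 123.3, 393.8]
tcp_rot: [3.141, -0.015, 1.603]
ft_force: [-0.1, -0.2, 0.0]
opening: 0.602
```

Call:
{"fn": "servo_tool", "kwargs": {"plan": [[0, -0.03, -0.01, 0, 0, 0, 60], [0, -0.04, 0, 0, 0, 0, 60], [0, -0.04, 0, 0, 0, 0, 60], [0, -0.04, 0, 0, 0, 0, 60], [0.03, -0.04, 0, 0, 0, 0, 60], [0.04, -0.03, 0, 0, 0, 0, 60], [0.03, 0, 0, 0, 0, 0, 60], [0, 0, 0, 0, 0, 0, 60]]}}

```text
t: 19.02
eef_pos: [459.2, 204.3, 407.6]
tcp_rot: [3.133, -0.017, 1.598]
ft_force: [-0.2, 0.6, -0.0]
opening: 0.599
```

Run:
```python
from h import *
s=env.state();print(s['eef_pos'],s['tcp_rot'],s['ft_force'])
a=cam('scene','s3.png');b=cam('top','t3.png')
h=cv2.cvtColor(b['img'],cv2.COLOR_BGR2HSV);m=((h[...,1]<45)&(h[...,2]>125)).astype(np.uint8)
for k in cv2.findContours(m,cv2.RETR_EXTERNAL,cv2.CHAIN_APPROX_NONE)[0]:
    q=cv2.minAreaRect(k)
    if cv2.contourArea(k)>100 and 250<q[0][0]<420 and q[0][1]>140: print(q[0],cv2.minAreaRect(np.array([onz(b,p,46)[:2] for p in k[:,0]],np.float32)))
v=np.hstack([cv2.resize(b['img'][120:300,170:350],(400,400)),cv2.resize(a['img'][120:300,270:450],(400,400))]);cv2.imwrite('pics/fin.png',v)
```

```text
[459.24486757 204.30205809 407.57568925] [ 3.13319875 -0.0168074   1.59752457] [-0.20961116  0.611272   -0.00540712]
(396.5, 247.0) ((442.56866455078125, -258.649169921875), (104.94519805908203, 60.112152099609375), 88.260498046875)
(283.9649658203125, 220.2635955810547) ((543.811279296875, 118.62543487548828), (115.56145477294922, 66.0177993774414), 1.8149625062942505)
```

View pics/fin.png

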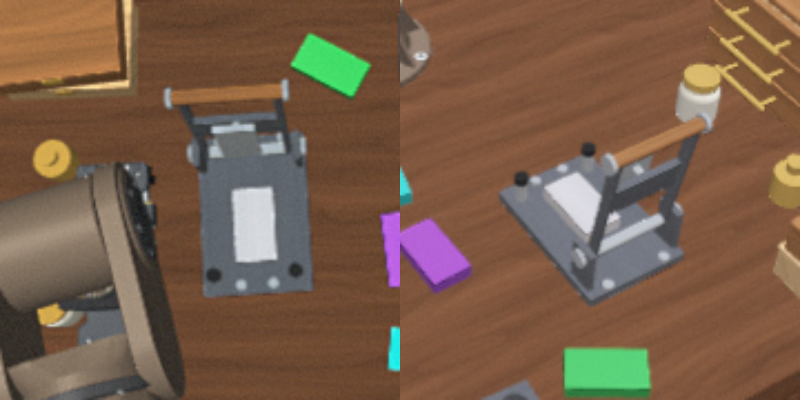

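The final views show the lid level on the plug at left-panel (254,225), the lever upright, and the bystanders in place.

```bash
python3 -c "
from h import *
print(env.job_done())"
```

```text
the job is handed in; nothing more can be done
None
```

The lid is on the plug, the press has been pulled to its stop and let back up, and the job is handed in (about 19 s of the 72 s used).

- **Lid placed:** I gripped it across its 62 mm width, set it over the plug with about 4 N of contact, and let go. The wrist camera then put its centre within 1 mm of the plug's, with its length along the press.
- **Lever pulled:** I gripped the bar and followed its arc down. The load rose from 11 N to about 40 N, which I took as the lower stop. I held it there briefly, rode the bar back to about 0 rad, then released it and backed off.
- **Final check:** the last pictures show the lid level and centred to about 2 mm, the lever upright, and the robot touching nothing. The tin was within about 5 mm of its first reading, about camera error. I checked the jar and weight only by eye and did not measure the gauge and knife at the end.

**Not fully confirmed:**
- I had no view of the platen bearing on the lid. That step rests on the bar angle and the force.
- The fingers slid along the bar at the stop and again on the way up. That briefly put about 44 N on the wrist (limit 120 N) until I corrected it. I don't know whether that slip counts towards the 40 N limit on the gripper's body.

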